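Clamp a short blank in the small-parts jig and hold the jig up level

ROBOT

A 6-joint arm with a two-finger parallel gripper is mounted at the origin on a cart in front of the work surface, level with it; the furniture and walls round the work are solid. World frame = base frame: x ahead of the robot, y to its left, z up, the work surface at z = 0. Lengths are in mm, angles in rad, forces in N, time in s.
With the tool pointing down it reaches from about 425 to 950 mm from the base axis. Payload 14.7 kg.
Tool frame: the origin (TCP) lies between the finger pads, 19 mm behind the fingertips; this is the grasp point; z points along the fingers, y is the line along which they close (so a half turn about z gives the same grasp; the last joint's range is limited). The gripper opens to 85 mm and grips with 20 to 120 N. Pads are 22 mm wide; open, the fingers measure 114 mm over their backs; the gripper's body (76 mm by 85 mm) begins 54 mm behind the grasp point. The pads swing forward as they close: fully open they stand 13 mm farther back than shut.
Start: joints at [-1.261, 0.48, 1.596, -0, 1.065, -0.047], TCP at [227.046, -609.051, 249.997] pointing down, gripper open.
Joint ranges: [-2.75, 2.75], [-0.82, 2.05], [0.23, 2.67], [-1.56, 4.7], [0.09, 2.69], [-2.92, 2.92]. Speed limits (rad/s): [1.89, 1.89, 2.39, 3.01, 3.01, 3.01].

INTERFACE

Orientations are given as a rotation vector (axis times angle).
In Python, from bench import reach, move_linear, movej, gripper_to, hold, inverse_kinematics, sense, camera, PlanningError, finish_job, regions_of gives the robot as it stands. Calls block until the motion is done:
- reach(position, orientation): joint-space move of the TCP to a pose.
- move_linear(position, rotation=None, feed=150): straight line of the TCP; rotation=None keeps the orientation; feed is the mean speed in mm/s.
- movej(angles): joint-space move.
- gripper_to(opening, grasp_force=None): opening from 0.0 (shut) to 1.0 (fully open); grasp_force is the grip in N (None keeps the last); returns when the fingers have stopped.
- hold(seconds).
- inverse_kinematics(position, orientation): joint angles nearest the present ones, or None.
- sense(): the state.
- camera(name): name is "scene" or "top" or "wrist"; returns a dict with "img" (420x560x3 uint8, red, green, blue), "K" (3x3 intrinsics, pixels), "k1" (the pictures are not rectified: a ray, as slopes to the right and down, at radius r is drawn at 1 + k1 r^2 times it, then the intrinsics apply), "view" (4x4, takes a point from world to camera coordinates); the wrist camera has in their place "hand_eye" (4x4, takes a point from camera to tool coordinates, whose origin is the TCP and whose axes are the flange's). Camera axes: x right, y down, z forward; pixel columns grow to the right and rows downward; lengths in mm; the calibration is good to about 2 mm. A picture is of the moment at which its call begins: read the wrist's pose just before it. There is no depth.
A pose or a line that the arm cannot do raises PlanningError and nothing moves.
- finish_job(): hands the job in; it is judged then, once.
Trained networks look in a picture, given as the dict that the camera call returned (one of the last four; its "shot" number tells which), for a name from the list of things; names that differ only in an ending like _2 or _b are one class to them, and where a whole thing is asked for, a point or a joint stands for the part that bears it (a point fixed in the world has none). Each returns a list of dicts, best first, with "confidence" (0 to 1); they miss things now and then, are a little off and sometimes report something else, mostly with a low value. They report only what shows in the picture. A call takes as long as a camera call.
- regions_of(picture, thing): "pixels" (420x560 bool, what is visible of it) and "rect" ([left, top, right, bottom] in pixels, round what is visible of it).
The state is a dict: "clock": time; "qpos": joint angles; "qd": joint speeds; "effort": joint torques, N m; "tcp_pos": TCP position; "tool_rot": TCP orientation; "contact_force": force on the tool from outside, world axes, zero at the start; "moment": the same for the moment, N m; "opening": opening from 0.0 (shut) to 1.0 (fully open); "grasp_force": force on a finger pad.
Only numpy, scipy, OpenCV 4.12 (cv2) and the standard library are available. Lean on these libraries where they do the work, as an engineer would, in place of code of your own. Each camera call takes 0.05 s, during which the arm holds its last target. There are 200 camera calls.

TASK

Load the short, narrow wooden blank into the small-parts saw jig: lay it flat in the jig's pocket with its end up against the stop, so that the rest sticks out over the jig's edge for the cut, let go of it, and swing the cam lever all the way round to its stop pin so that the blank is locked. Then take the jig by its upright wooden grip, lift it at least 10 cm clear of where it stands on the saw top and keep it there level and still, so that the sawdust under it can be brushed away before the cut; finish while holding it. Keep the jig level all the way up and leave everything else where it lies.

Things in the scene. Friction and masses are not known exactly. Their poses are not given: they have to be found in the camera images.
- jig: Shop-made small-parts jig, loose on the saw top, 0.76 kg with lever: plywood base 210 mm (its x) x 220 mm (y) x 15 mm; origin: centre of its underside, z up. Guide strip along its +y edge, top 40 mm up; an upright grip near the middle; the pocket for the blank at its -y edge, the cam lever on the pocket's +x side. The base may slide a little when pushed.
- pocket (a point): where the blank's origin lies once clamped: on the pocket floor (top of the base), at jig x = +20, y = -90 mm; axes as the jig's. In this frame: fence face at x = -15 mm (along the pocket), end stop face at y = +50, short cheek face at x = +19 (y +28 to +65), jig edge at y = -20, beyond which 30 mm of the blank sticks out. Pocket 34 mm wide; lower the blank at about x = +2, y = -2 mm.
- fence_top (a point): point on the top of the pocket's fence, near its middle, 25 mm above the jig's underside. Fence, stop, cheek, cam and lever arm rise only 10 mm above the pocket floor, so the upper 12 mm of the seated blank stands free on all sides: fingers gripping the blank no deeper than 10 mm from its top clear them (screw heads 1 mm more).
- grip_top (a point): centre of the top of the jig's upright wooden grip, 93 mm above the underside, at jig x = +8, y = 0 mm, about over the centre of mass of the loaded jig; axes as the jig's. The grip is 74 mm long along the jig's x and 26 mm thick along its y, edges rounded by 9 mm, flat sides from 24 to 84 mm above the underside.
- cam_lever (a joint): angle of the cam lever, rad: open 0 (starts at 0 to 0.3), closed 1.745 against its stop pin; it turns clockwise seen from above about a vertical axis (lever_pivot). Hinge friction 0.02 N m, stays where left. The off-centre cam meets the blank on the way, pushes it over to the fence and presses it there towards the end, which takes a few newtons at the post.
- lever_pivot (a point): point on the lever's vertical axis at the top of the base, jig x = +54.8, y = -80 mm, 15 mm above the underside; axes as the jig's. The lever arm is 14 mm wide, its top 24 mm above the underside.
- lever_post (a point): centre of the top of the upright black finger post at the lever's end, 59 mm above the jig's underside: 16 mm in diameter, 34 mm tall, 66 mm from the pivot axis; it spins freely on its pin. Seen from the pivot it lies at 80 degrees minus the lever angle, counter-clockwise from the jig's +x: open, beyond the grip's +x end; closed, off the jig's (+x, -y) corner.
- tenon_piece: the blank: pale wooden block 30 mm (x) x 100 mm (y) x 22 mm, the narrowest of the three pieces lying to the right of the jig, 0.043 kg. Origin: centre of its underside. Either end may go to the stop.
- offcut_pine: pale wooden offcut 45 x 90 x 18 mm, too wide for the pocket; leave it. Origin: centre of its underside.
- offcut_oak: brown wooden offcut 40 x 105 x 20 mm, too wide for the pocket; leave it. Origin: centre of its underside.
- pencil: red pencil, 152 mm long, near the front edge; leave it.
- bench_brush: bench brush, 291 x 68 mm, at the left rear; leave it.
- ear_defenders: ear defenders, 176 x 182 x 75 mm, at the left; leave them.
- wax_tin: round tin, 78 mm across, 36 mm high, at the rear; leave it.

How it is judged (in metres and radians):
On the way, in this order (a step that is already met when the one before it is completed fails the run):
1. the blank lies flat in the pocket near the stop and has been let go, the lever still open, the jig on the saw top (x of tenon_piece in the frame of pocket between -0.003 and 0.006 m and y of tenon_piece in the frame of pocket between -0.007 and 0.003 m and z of tenon_piece in the frame of pocket between -0.003 and 0.003 m and height (world z) of jig below 0.01 m and value of joint cam_lever below 0.8 rad and contact force between the fingers and tenon_piece below 0.3 N), for 0.2 s.
2. the lever is swung home and the blank is clamped against the fence, the jig still on the saw top (x of tenon_piece in the frame of pocket between -0.003 and 0.006 m and y of tenon_piece in the frame of pocket between -0.007 and 0.003 m and z of tenon_piece in the frame of pocket between -0.003 and 0.003 m and x of tenon_piece in the frame of pocket below 0.002 m and angle between the y axis of tenon_piece and the y axis of jig, either way round below 0.05 rad and value of joint cam_lever above 1.6 rad and height (world z) of jig below 0.01 m), for 0.2 s.
3. the jig is held up by its grip, clear of the saw top, level and still, the blank locked in it (x of tenon_piece in the frame of pocket between -0.003 and 0.006 m and y of tenon_piece in the frame of pocket between -0.007 and 0.003 m and z of tenon_piece in the frame of pocket between -0.003 and 0.003 m and x of tenon_piece in the frame of pocket below 0.002 m and angle between the y axis of tenon_piece and the y axis of jig, either way round below 0.05 rad and value of joint cam_lever above 1.6 rad and height (world z) of jig above 0.095 m and world x of jig between 0.36 and 0.68 m and world y of jig between -0.1 and 0.28 m and angle between jig's own z axis and vertical below 0.087 rad and linear speed of jig below 0.02 m/s and angular speed of jig below 0.1 rad/s and distance between the grasp point and grip_top below 0.06 m and contact force between the fingers and jig above 3 N), for 1 s.
At the end, for the whole second after the job is handed in: Held by its grip (TCP within 60 mm of its top, over 3 N), the jig is 95 mm or more above the clear saw top, tilted under 5 degrees, still (20 mm/s, 0.1 rad/s); lever beyond 1.6 rad; blank on the pocket floor (3 mm), against the fence (2 mm, 0.05 rad) and within 7 mm of the stop (all of step 3); the arm keeps its last pose, push and grip.
It fails at once if the jig is tipped by more than 15 degrees (angle between jig's own z axis and vertical above 0.26 rad).
It fails at once if one of the other things is moved by more than 30 mm (distance of any of offcut_pine, offcut_oak, pencil, bench_brush, ear_defenders, wax_tin from where it was at the start of the episode above 0.03 m).
It also fails if it takes over 64 s, if anything falls off the work surface, if the arm or the gripper's body presses on something with over 40 N, if the wrist force passes 120 N, or if a joint passes its speed limit or range.

## Working session

There is one attempt and no reset: what is moved stays moved. The work goes in short steps, each a Python script; the robot and the scene stay as the last script left them, time stands still between calls to the robot, and variables do not carry over. Pictures are saved under pics/ and viewed, at most 13 in all, crops included, and the job is handed in when it is done.

```bash
ls; mkdir -p pics; cat > h.py <<'E'
import numpy as np, cv2
from bench import *
from scipy.spatial.transform import Rotation as R
def save(p,n): cv2.imwrite(f'pics/{n}.png',p['img'][:,:,::-1])
def view(p,T=None): return p['view'] if 'view' in p else T
def ray(p,uv,V):
    K=p['K'];d=np.array([[p['k1'],0,0,0]])
    uv=np.atleast_2d(np.array(uv,float)); s=np.c_[(uv[:,0]-K[0,2])/K[0,0],(uv[:,1]-K[1,2])/K[1,1]]
    u=s.copy()
    for _ in range(30): u=s/(1+p['k1']*(u**2).sum(1,keepdims=True))
    Ri=V[:3,:3].T; return -Ri@V[:3,3],(Ri@np.c_[u,np.ones(len(u))].T).T
def onz(p,uv,z,V=None):
    V=p['view'] if V is None else V
    o,d=ray(p,uv,V); return o+d*((z-o[2])/d[:,2])[:,None]
def proj(p,X,V=None):
    V=p['view'] if V is None else V
    c=(V[:3,:3]@np.atleast_2d(X).T).T+V[:3,3]; s=c[:,:2]/c[:,2:]
    s=s*(1+p['k1']*(s**2).sum(1,keepdims=True)); K=p['K']
    return s*[K[0,0],K[1,1]]+[K[0,2],K[1,2]]
E
python3 - <<'E'
from h import *
for n in('top','scene'):
    p=camera(n);save(p,n)
    V=p['view'];print(n,p['K'].round(1).tolist(),p['k1'],(-V[:3,:3].T@V[:3,3]).round(0))
    for t in ('tenon_piece','offcut_pine','offcut_oak','jig','lever_post','grip_top','cam_lever'):
        for r in regions_of(p,t)[:2]:
            m=r['pixels'];ys,xs=np.nonzero(m);print(t,round(r['confidence'],2),r['rect'],m.sum(),xs.mean().round(1),ys.mean().round(1),cv2.minAreaRect(np.c_[xs,ys].astype(np.float32)))
print(sense())
E
```

```text
pics
top [[418.6, 0.0, 277.9], [0.0, 418.6, 210.2], [0.0, 0.0, 1.0]] -0.014373966511559744 [ 485.   40. 1165.]
tenon_piece 0.67 [388.0, 252.7, 424.8, 264.5] 414 404.2 259.2 ((404.5, 259.0), (12.0, 37.0), 90.0)
tenon_piece 0.33 [94.5, 225.6, 169.1, 304.4] 2149 133.0 265.0 ((128.96759033203125, 261.2945861816406), (63.522544860839844, 69.477783203125), 36.02737045288086)
offcut_oak 0.7 [333.3, 225.3, 377.2, 238.0] 549 354.9 230.8 ((354.974365234375, 230.46755981445312), (39.083396911621094, 14.838837623596191), 6.709836959838867)
jig 0.66 [206.1, 201.5, 300.6, 290.0] 6268 252.3 244.5 ((252.358154296875, 244.763916015625), (78.07856750488281, 82.63263702392578), 81.38435363769531)
lever_post 0.76 [252.3, 211.0, 285.1, 226.3] 207 269.9 217.1 ((268.26300048828125, 217.5404510498047), (33.832725524902344, 9.19946002960205), 8.746162414550781)
grip_top 0.82 [207.5, 202.0, 299.2, 291.8] 6225 252.0 244.3 ((252.30679321289062, 244.40213012695312), (77.76911926269531, 82.6416244506836), 80.83765411376953)
cam_lever 0.63 [253.5, 208.0, 286.6, 223.7] 242 270.0 217.1 ((268.4219665527344, 217.48754
[... 804 characters left out ...]
5)
{'clock': 0.8, 'qpos': array([-1.26057915e+00,  4.80183462e-01,  1.59631171e+00,  4.38014591e-06,
        1.06508751e+00, -4.66103905e-02]), 'qd': array([-5.46541695e-04, -8.05121219e-05,  2.95228752e-04, -1.13872713e-03,
       -5.31050730e-04, -7.09678543e-04]), 'effort': array([-2.98299765e-04, -9.50403857e+01, -4.30617857e+01,  4.21844004e-05,
        9.67653286e-04, -2.94794563e-05]), 'tcp_pos': array([ 227.05960682, -609.04398315,  250.00292143]), 'tool_rot': array([3.09171574e+00, 5.57529601e-01, 8.02502849e-06]), 'contact_force': array([0.52852257, 0.31548299, 1.49690966]), 'moment': array([-0.00769954,  0.0300862 ,  0.07344281]), 'grasp_force': 0.0, 'opening': 1.0000151860697595}
```

```bash
python3 -c "
import cv2
a=cv2.imread('pics/top.png')[180:320,180:440];cv2.imwrite('pics/topc.png',cv2.resize(a,None,fx=3,fy=3,interpolation=cv2.INTER_CUBIC))"
```

```text
(no output)
```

View pics/topc.png

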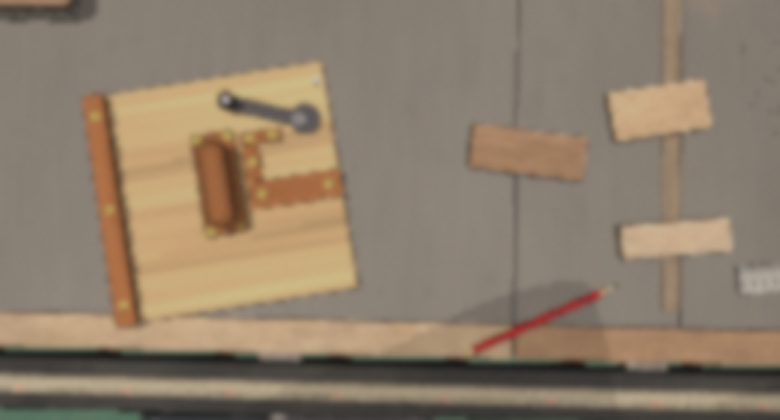

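View pics/top.png

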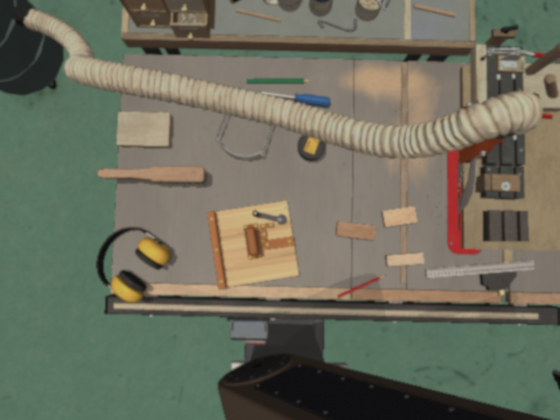

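The top view shows the jig at px (252,245), with its x axis yawed about 7° and the lever open. The blank is the narrow pale piece at px (404,259), and the hose passes beyond row 160. Next I'll take closer looks with the wrist camera.

```bash
cat >> h.py <<'E'
def shot(name):
    s=sense();p=camera('wrist')
    T=np.eye(4);T[:3,:3]=R.from_rotvec(s['tool_rot']).as_matrix();T[:3,3]=s['tcp_pos']
    p['view']=np.linalg.inv(T@p['hand_eye']);save(p,name);return p
def down(yaw): # closing line (tool y) along world direction yaw
    y=np.array([np.cos(yaw),np.sin(yaw),0]);z=np.array([0,0,-1.]);x=np.cross(y,z)
    return R.from_matrix(np.c_[x,y,z]).as_rotvec()
def both(pos,yaw):
    best=None
    for k in(0,np.pi):
        q=inverse_kinematics(pos,down(yaw+k))
        if q is not None:
            d=np.abs(q-sense()['qpos']).max()
            if best is None or d<best[0]: best=(d,down(yaw+k),q)
    return best
E
python3 - <<'E'
from h import *
b=both([380,-304,260],0.0);print(b)
print('grip',both([404,104,60],np.pi/2+.13),both([404,104,180],np.pi/2+.13))
reach([380,-304,260],b[1])
p=shot('w1');print(p['hand_eye'].round(2).tolist())
for t in ('tenon_piece','offcut_pine','offcut_oak'):
    for r in regions_of(p,t)[:2]:
        m=r['pixels'];ys,xs=np.nonzero(m)
        X=onz(p,np.c_[xs,ys],22)[:,:2];rc=cv2.minAreaRect(X.astype(np.float32));print(t,round(r['confidence'],2),r['rect'],X.mean(0),rc)
b=both([425,60,300],np.pi/2+.13);print(b)
reach([425,60,300],b[1]);p=shot('w2');np.save('w2.npy',p,allow_pickle=True)
for t in ('jig','lever_post','grip_top'):
    for r in regions_of(p,t)[:1]:print(t,r['confidence'],r['rect'])
print(sense()['clock'])
E
python3 -c "
import cv2,numpy as np
cv2.imwrite('pics/w12.png',cv2.resize(np.hstack([cv2.imread('pics/w1.png')]),None,fx=1,fy=1))"
```

```text
(np.float64(0.690434865986935), array([2.22144147, 2.22144147, 0.        ]), array([-7.37045256e-01,  2.40273690e-01,  1.94878671e+00, -4.44089210e-16,
        9.52532251e-01, -7.37045256e-01]))
grip (np.float64(1.4749266665494118), array([ 0.20405976, -3.13495838, -0.        ]), array([ 1.79259270e-01,  5.04120429e-01,  2.27377850e+00, -8.88178420e-16,
        3.63693720e-01, -1.52153706e+00])) (np.float64(1.474926666549412), array([ 0.20405976, -3.13495838, -0.        ]), array([ 1.79259270e-01,  2.61749556e-01,  2.17986476e+00, -4.44089210e-16,
        6.99978342e-01, -1.52153706e+00]))
[[0.0, -0.95, -0.32, 84.24], [1.0, -0.0, 0.0, -0.32], [-0.0, -0.32, 0.95, -123.72], [0.0, 0.0, 0.0, 1.0]]
tenon_piece 0.62 [320.2, 139.0, 352.7, 223.7] [ 441.5609356  -302.01897556] ((441.73748779296875, -304.30450439453125), (32.39772415161133, 102.73246002197266), 6.225636005401611)
offcut_pine 0.94 [402.7, 133.7, 444.1, 208.1] [ 553.64441317 -287.56502765] ((553.7037963867188, -288.9306945800781), (50.86884689331055, 92.50822448730469), 10.381938934326172)
offcut_oak 0.89 [380.8, 15.9, 436.7, 119.2] [ 514.095971   -169.05371158] ((513.9964599609375, -170.7643585205078), (105.0571060180664, 46.41980743408203), 84.9549560546875)
(np.float64(0.8944556009795867), array([ 0.20405976, -3.13495838, -0.        ]), array([ 6.95967529e-02,  1.07989571e-01,  2.00668159e+00, -4.44089210e-16,
        1.02692150e+00, -1.63119957e+00]))
jig 0.74 [231.6, 132.4, 398.9, 284.0]
lever_post 0.71 [250.3, 238.8, 314.1, 281.1]
grip_top 0.67 [187.3, 327.8, 225.4, 374.8]
3.875
```

View pics/w1.png

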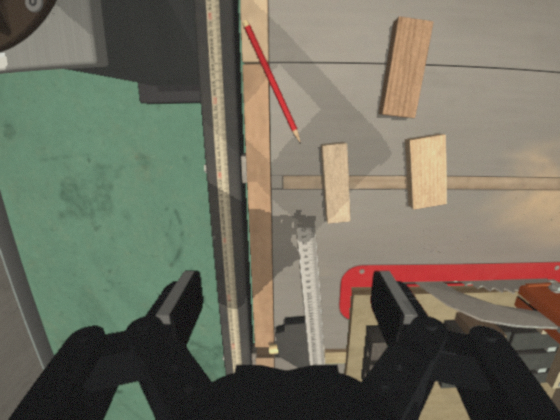

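View pics/w2.png

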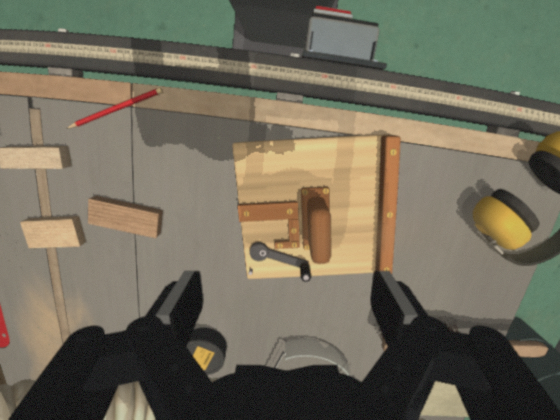

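```bash
cat >> h.py <<'E'
from scipy.optimize import least_squares
def J(a,P): # jig pose a=(x,y,yaw)
    P=np.atleast_2d(np.array(P,float));c,s=np.cos(a[2]),np.sin(a[2])
    return np.c_[a[0]+c*P[:,0]-s*P[:,1],a[1]+s*P[:,0]+c*P[:,1],P[:,2]]
def fit(views,a0=(480,110,.13)):
    f=lambda a:np.concatenate([(proj(p,J(a,P),V)-uv).ravel() for p,V,P,uv in views])
    r=least_squares(f,a0,loss='soft_l1');return r.x,f(r.x)
E
python3 - <<'E'
from h import *
p=np.load('w2.npy',allow_pickle=True).item()
P=[[-105,-110,15],[105,-110,15],[54.8,-80,26]];uv=[[234,143],[247,279],[260,251]]
a,r=fit([(p,p['view'],P,np.array(uv))]);print(a,r.round(1))
t=camera('top')
P2=[[-105,-110,15],[105,-110,15],[54.8,-80,26]];uv2=np.array([[356,287],[322,62],[307,118]])/3+[180,180]
a,r=fit([(t,t['view'],P2,uv2)]);print(a,r.round(1))
rg=regions_of(t,'tenon_piece')[0]['pixels'];ys,xs=np.nonzero(rg);print(onz(t,np.c_[xs,ys],22).mean(0))
a,r=fit([(t,t['view'],P2,uv2),(p,p['view'],P,np.array(uv))]);print(a,r.round(1))
print(proj(p,J(a,[[8,0,93],[-29,0,93],[45,0,93]])))
print('post',onz(p,[[306,278]],59))
E
```

```text
[4.74845123e+02 1.10839554e+02 1.65675653e-01] [-0.4 -0.8 -0.8 -0.1  2.7  1.6]
[4.74775834e+02 1.07697446e+02 1.64008367e-01] [ 0.3  0.4  0.8 -0.6 -2.4  0.1]
[ 442.57318926 -302.56193361   22.        ]
[4.75089967e+02 1.09791039e+02 1.62908730e-01] [-0.5  0.3  0.1 -0.7 -3.1 -0.  -0.9 -1.  -1.7 -0.2  1.8  1.6]
[[321.18595152 240.15993625]
 [321.28367801 211.10880254]
 [321.05483733 267.26960842]]
post [[556.97959016 105.8259556   59.        ]]
```

```bash
python3 - <<'E'
from h import *
a=np.array([475,109.8,.164])
c=J(a,[[25,-70,170]])[0];b=both(c,a[2]);reach(c,b[1]);p=shot('w3');np.save('w3.npy',p,allow_pickle=True)
n=cv2.imread('pics/w3.png');print(proj(p,J(a,[[20,-90,15],[105,-110,15],[-105,-110,15],[54.8,-80,26],[66,-15,59]])).round(0))
b=both([442,-303,150],.1);reach([442,-303,150],b[1]);p=shot('w4')
for r in regions_of(p,'tenon_piece')[:2]:
    m=r['pixels'];ys,xs=np.nonzero(m)
    X=onz(p,np.c_[xs,ys],22)[:,:2];rc=cv2.minAreaRect(X.astype(np.float32));print(round(r['confidence'],2),r['rect'],X.mean(0),rc)
np.save('w4.npy',p,allow_pickle=True)
E
```

```text
[[281. 223.]
 [364. 241.]
 [160. 241.]
 [317. 217.]
 [339. 153.]]
0.92 [268.5, 155.6, 302.5, 266.0] [ 442.0577508  -301.10394155] ((442.0714416503906, -303.9942321777344), (30.65203094482422, 101.7459945678711), 5.922037601470947)
```

View pics/w3.png

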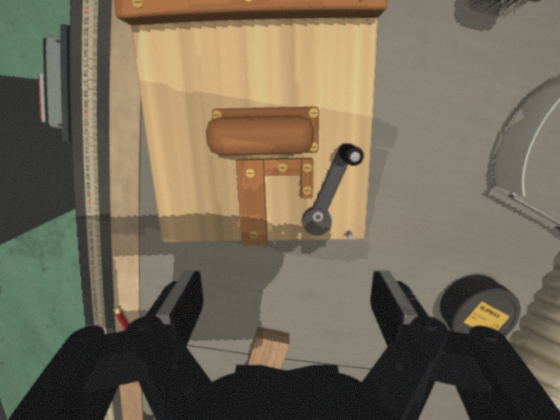

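View pics/w4.png

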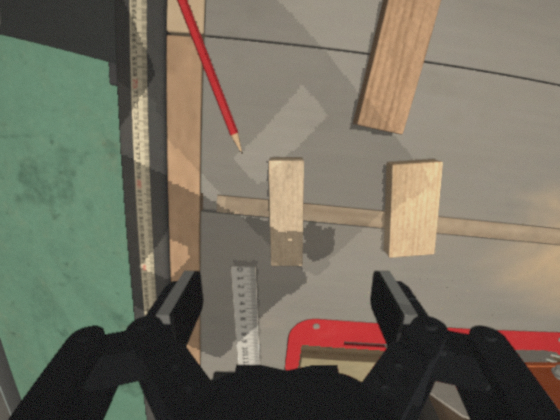

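Blank in w4: top-face corners at roughly (269,157) and (302,265). Jig in w3: front corners at (163,241) and (366,239), post at (352,155). I'll magnify the pocket.

```bash
python3 - <<'E'
from h import *
a=cv2.imread('pics/w3.png')[95:255,140:380];cv2.imwrite('pics/w3c.png',cv2.resize(a,(792,528),interpolation=cv2.INTER_CUBIC))
p=np.load('w4.npy',allow_pickle=True).item()
X=onz(p,[[269,157],[304,158],[302,265],[271,266]],22);print(X.round(1),X.mean(0),np.linalg.inv(p['view'])[:3,3])
E
```

```text
[[ 423.1 -254.8   22. ]
 [ 452.4 -252.7   22. ]
 [ 462.6 -353.    22. ]
 [ 433.4 -357.    22. ]] [ 442.87639839 -304.38684453   22.        ] [ 433.79374966 -218.44564198  273.84233652]
```

View pics/w3c.png

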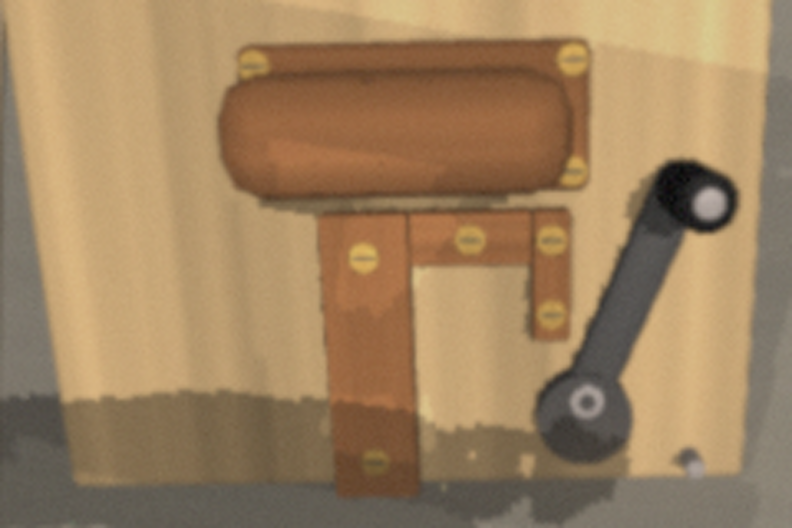

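```bash
python3 - <<'E'
from h import *
p=np.load('w3.npy',allow_pickle=True).item()
P=[[-105,-110,15],[105,-110,15],[5,-110,25],[5,-40,25],[39,-40,25],[39,-62,25],[54.8,-80,27]]
uv=np.array([[75,485],[745,472],[418,496],[411,265],[530,265],[530,338],[587,402]])/3.3+[140,95]-.35
a,r=fit([(p,p['view'],P,uv)]);print(a,r.reshape(-1,2).round(1).tolist())
po=onz(p,np.array([[710,205]])/3.3+[140,95],59)[0];pv=J(a,[[54.8,-80,15]])[0]
d=po-pv;print('post',po,np.hypot(d[0],d[1]),'lever',np.radians(80)-(np.arctan2(d[1],d[0])-a[2]))
np.save('a.npy',a)
E
```

```text
[4.73522336e+02 1.09919447e+02 1.85764703e-01] [[-1.2, 0.9], [-0.3, 1.1], [0.4, -0.1], [-0.7, -0.1], [0.5, -0.9], [0.6, 0.3], [0.2, -0.6]]
post [556.26529347 104.59515859  59.        ] 64.73433509360711 lever 0.23096228229429716
```

```bash
python3 - <<'E'
from h import *
bl=np.array([442.5,-303.8]);yaw=.103
gripper_to(0.75,40)
b=both([*bl,90],yaw);o=b[1];reach([*bl,90],o)
move_linear([*bl,31],o,80);gripper_to(0.0,40);s=sense();print(s['opening'],s['grasp_force'],s['contact_force'])
move_linear([*bl,150],o,150)
a=np.load('a.npy');a[2]=.18;np.save('a.npy',a)
# same tool orientation relative to the blank
k=R.from_rotvec([0,0,a[2]-yaw])*R.from_rotvec(o)
c=J(a,[[22,-92,130]])[0];reach(c,k.as_rotvec());s=sense();print(s['opening'],s['grasp_force'],s['tcp_pos'],c,s['clock'])
p=shot('w5');np.save('w5.npy',p,allow_pickle=True)
cv2.imwrite('pics/w5c.png',cv2.resize(cv2.imread('pics/w5.png')[130:,120:440],None,fx=2,fy=2)[:600])
print(proj(p,J(a,[[5,-110,25],[5,-40,25],[39,-40,25],[39,-62,25],[54.8,-80,27],[-105,-110,15],[105,-110,15]])).round(1).tolist())
print('blank top corners',proj(p,J(a,[[20+x,-92+y,121] for x,y in[(-13,-50),(17,-50),(17,50),(-13,50)]])).round(1).tolist())
E
```

```text
0.3342405133767756 39.2374062538147 [-1.0288564   1.12990695  7.23933069]
0.3385582794225184 39.533745646476746 [511.76085803  22.55652675 129.88185706] [511.63761847  23.34447827 130.        ] 11.0583
[[265.8, 240.8], [263.7, 156.4], [308.3, 156.4], [307.7, 184.6], [327.2, 207.2], [141.9, 235.9], [381.2, 235.9]]
blank top corners [[260.0, 359.7], [312.3, 359.6], [318.8, 189.8], [253.2, 189.9]]
```

View pics/w5.png

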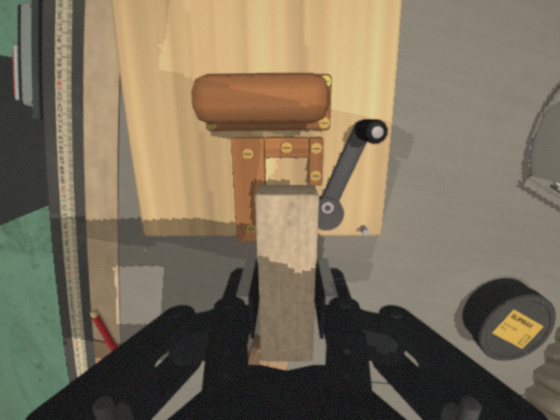

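The wrist view shows the blank held square: its top face spans rows 193–361 and cols 257–318, about 1 mm short in y. The pocket corner at (266,158) puts the jig about 1 mm further along +x than my fit. I'll correct for both and lower the blank.

```bash
python3 - <<'E'
from h import *
a=np.load('a.npy');a[:2]=J(a,[[0.9,-.3,0]])[0,:2];a[2]=.183;np.save('a.npy',a);print(a)
o=(R.from_rotvec([0,0,.003])*R.from_rotvec(sense()['tool_rot'])).as_rotvec()
c=J(a,[[22,-91.2,0]])[0]
# cancel steady-state xy offset
move_linear([c[0],c[1],75],o,60);hold(.2);e=sense()['tcp_pos'][:2]-c[:2];print('off',e)
c[:2]-=e
f0=sense()['contact_force']
for z in (60,52,49,47.5,46.5,45.5,44.5):
    move_linear([c[0],c[1],z],o,30);hold(.1);f=sense()['contact_force']-f0;print(z,f.round(1),sense()['tcp_pos'].round(1))
    if f[2]>3:break
gripper_to(0.5);hold(.2)
move_linear([c[0],c[1],140],o,80)
q=J(a,[[22,-85,170]])[0];move_linear(q,o,150)
p=shot('w6');np.save('w6.npy',p,allow_pickle=True)
cv2.imwrite('pics/w6c.png',cv2.resize(cv2.imread('pics/w6.png')[110:310,150:400],None,fx=3,fy=3))
for n,y in(('nominal',0),):
  print([n]+proj(p,J(a,[[20+x,-90+yy,37] for x,yy in[(-15,-50),(15,-50),(15,50),(-15,50)]])).round(1).tolist())
print(proj(p,J(a,[[5,-110,25],[5,-40,25],[39,-40,25]])).round(1).tolist(),sense()['clock'])
E
```

```text
[4.74461505e+02 1.09785421e+02 1.83000000e-01]
off [0.22029872 0.00255209]
60 [-1.1  0.3 -0.9] [512.5  24.1  60.1]
52 [-2.   0.4 -0.6] [512.5  24.1  52. ]
49 [-0.3 -0.4 -1.5] [512.4  24.1  49. ]
47.5 [-1.2  0.2 -1.6] [512.5  24.1  47.5]
46.5 [-1.7 -0.3 -0.7] [512.5  24.1  46.5]
45.5 [-4.5 -0.5 18.9] [512.6  24.1  46.3]
['nominal', [268.1, 264.7], [299.1, 264.7], [300.6, 161.0], [265.8, 161.0]]
[[268.2, 231.3], [266.6, 159.0], [304.5, 158.9]] 17.275
```

View pics/w6c.png

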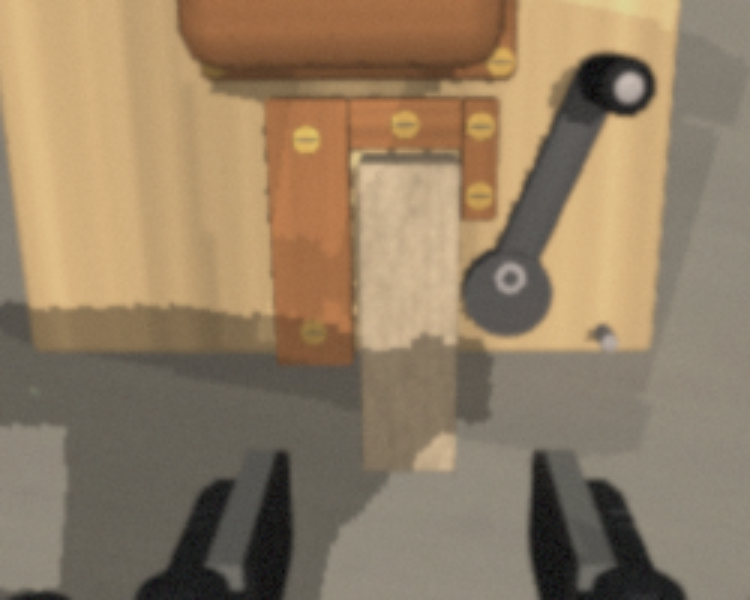

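The blank sits flat in the pocket: its end edge is at about row 164 against a nominal 161 (y ≈ -3 mm), with x about +2. The lever post top is at crop (628,88). Next I'll swing the lever.

```bash
python3 - <<'E'
from h import *
a=np.load('a.npy');p=np.load('w6.npy',allow_pickle=True).item()
po=onz(p,np.array([[628,88]])/3+[150,110]-.33,59)[0];pv=J(a,[[54.8,-80,15]])[0]
d=po-pv;th=np.arctan2(d[1],d[0]);L=np.radians(80)-(th-a[2]);print('post',po,np.hypot(d[0],d[1]),'lever',L)
pt=lambda l,z:np.r_[pv[:2]+66*np.array([np.cos(a[2]+np.radians(80)-l),np.sin(a[2]+np.radians(80)-l)]),z]
s=pt(L,120);b=both(s,a[2]+np.pi/2);o=b[1]
reach(s,o);move_linear(pt(L,48),o,100);gripper_to(0,30);hold(.1)
st=sense();f0=st['contact_force'];print(st['opening'],st['grasp_force'])
for l in np.linspace(L,1.775,11)[1:]:
    move_linear(pt(l,48),o,60);s=sense();print(round(l,2),(s['contact_force']-f0).round(1),s['tcp_pos'].round(1),pt(l,48).round(1)[:2])
hold(.2);print((sense()['contact_force']-f0).round(1),sense()['clock'])
E
```

```text
post [555.53770425 104.91878468  59.        ] 65.06320743087092 lever 0.20387041840410913
0.17420341881490484 29.896036684513092
0.36 [1.5 3.7 1.2] [566.5 103.3  48.5] [565.7 103. ]
0.52 [3.1 5.9 0.1] [576.   99.   48.6] [575.1  98.7]
0.68 [2.8 4.7 0.6] [584.7  93.2  48.6] [583.7  93. ]
0.83 [4.  5.  0.3] [592.4  86.1  48.6] [591.3  85.9]
0.99 [ 4.   3.6 -0.3] [598.8  77.9  48.7] [597.8  77.8]
1.15 [ 4.4  2.1 -1. ] [603.9  68.8  48.7] [602.8  68.8]
1.3 [ 4.1  2.8 -0.8] [607.6  59.   48.7] [606.4  59.1]
1.46 [ 5.3  1.5 -1.7] [609.7  48.8  48.7] [608.4  48.9]
1.62 [ 5.9 -0.1 -1.7] [610.2  38.3  48.8] [608.9  38.5]
1.78 [ 5.6 -1.2 -0.9] [608.8  27.9  48.7] [607.6  28.3]
[ 6.   0.2 -1.4] 23.3833
```

```bash
python3 - <<'E'
from h import *
a=np.load('a.npy')
gripper_to(0.45);s=sense();o=s['tool_rot'];x=s['tcp_pos'];move_linear([x[0],x[1],150],o,150)
q=J(a,[[25,-70,190]])[0];o2=both(q,a[2])[1];reach(q,o2);p=shot('w7');np.save('w7.npy',p,allow_pickle=True)
cv2.imwrite('pics/w7c.png',cv2.resize(cv2.imread('pics/w7.png')[100:300,140:400],None,fx=3,fy=3))
P=[[-105,-110,15],[105,-110,15],[5,-110,25],[54.8,-80,27],[5,-40,25],[39,-40,25],[39,-62,25]]
print(((proj(p,J(a,P))-[140,100])*3+1).round(0).tolist(),sense()['clock'])
E
```

```text
[[82.0, 402.0], [660.0, 403.0], [382.0, 414.0], [528.0, 334.0], [378.0, 215.0], [482.0, 215.0], [481.0, 281.0]] 26.1
```

View pics/w7c.png

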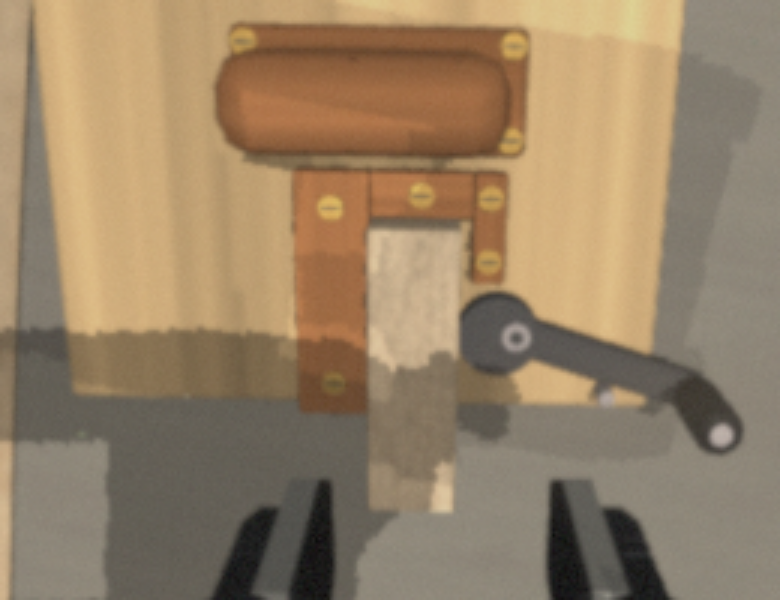

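The blank is now flush against the fence and the lever lies at the pin. The jig turned slightly during the swing, so I'll refit its pose and check the lever angle.

```bash
python3 - <<'E'
from h import *
p=np.load('w7.npy',allow_pickle=True).item()
P=[[-105,-110,15],[105,-110,15],[5,-110,25],[54.8,-80,27],[5,-40,25],[39,-40,25],[39,-62,25]]
uv=(np.array([[75,393],[655,406],[366,411],[516,337],[370,216],[475,218],[474,281]])-1)/3+[140,100]
a,r=fit([(p,p['view'],P,uv)]);print(a,np.load('a.npy'),r.reshape(-1,2).round(1).tolist());np.save('a2.npy',a)
c=lambda q,z:onz(p,(np.array([q])-1)/3+[140,100],z)[0]
pv=c((516,337),27);po=c((721,434),59);d=po-pv
print(np.hypot(d[0],d[1]),'lever',np.radians(80)-(np.arctan2(d[1],d[0])-a[2]))
e=[c(q,37) for q in[(368,231),(462,231),(453,512),(370,512)]];E=np.array(e)
c_,s_=np.cos(a[2]),np.sin(a[2]);l=(E[:,:2]-a[:2])@np.array([[c_,-s_],[s_,c_]]);print('blank in pocket',(l-[20,-90]).round(1).tolist())
E
```

```text
[4.72951103e+02 1.09950029e+02 1.61964751e-01] [4.74461505e+02 1.09785421e+02 1.83000000e-01] [[-1.2, 0.6], [-1.8, 0.3], [1.8, 0.5], [0.8, -0.3], [0.3, -0.6], [0.1, -0.6], [-0.3, 0.3]]
65.9704670010331 lever 1.7042695472960256
blank in pocket [[-15.0, 46.9], [14.5, 47.5], [14.3, -51.9], [-14.7, -52.6]]
```

```bash
python3 - <<'E'
from h import *
a=np.load('a2.npy');pv=J(a,[[54.8,-80,15]])[0]
pt=lambda l,z:np.r_[pv[:2]+66*np.array([np.cos(a[2]+np.radians(80)-l),np.sin(a[2]+np.radians(80)-l)]),z]
s=pt(1.70,130);o=both(s,a[2]+np.pi/2)[1];reach(s,o);move_linear(pt(1.70,48),o,120);gripper_to(0,30)
f0=sense()['contact_force']
for l in(1.74,1.78,1.82):
    move_linear(pt(l,48),o,30);hold(.1);f=(sense()['contact_force']-f0);print(l,f.round(1),sense()['tcp_pos'].round(1),pt(l,0).round(1))
gripper_to(0.7);x=sense()['tcp_pos'];move_linear([x[0],x[1],150],o,200)
g=J(a,[[8,0,150]])[0];og=both(g,a[2]+np.pi/2)[1];reach(g,og)
p=shot('w8');g[2]=60;move_linear(g,og,100);gripper_to(0,100);hold(.2)
s=sense();print(s['opening'],s['grasp_force'],s['tcp_pos'],g,s['contact_force'].round(1),s['clock'])
E
```

```text
1.74 [ 1.2 -0.8  1.7] [605.7  27.8  48.7] [604.8  27.9   0. ]
1.78 [ 0.9 -1.2  1.1] [605.2  25.2  48.7] [604.3  25.3   0. ]
1.82 [0.3 0.1 2.5] [604.4  22.8  48.6] [603.7  22.8   0. ]
0.2880466971838688 98.81496906280518 [481.27060075 111.21704647  60.74573741] [480.84640192 111.24008922  60.        ] [-0.9 -2.5 12.4] 33.2833
```

```bash
python3 - <<'E'
from h import *
s=sense();x=s['tcp_pos'];o=s['tool_rot']
move_linear([x[0],x[1],75],o,25);move_linear([x[0],x[1],x[2]+122],o,50);hold(1.5)
s=sense();print(s['opening'],s['grasp_force'],s['tcp_pos'],s['contact_force'].round(1),s['moment'].round(2),s['clock'])
p=camera('scene');save(p,'s9');t=shot('w9')
P=[[-105,-110,15],[105,-110,15],[5,-110,25],[54.8,-80,27]]
a=np.load('a2.npy')
# lever/tilt check from wrist + scene
A=cv2.imread('pics/w9.png')[60:360,100:460];cv2.imwrite('pics/w9c.png',cv2.resize(A,None,fx=2,fy=2))
E
```

```text
0.288673654773985 98.43024015426636 [481.29385863 111.224449   182.74924792] [-0.1  0.1 -7.5] [0.02 0.03 0.01] 37.8417
```

View pics/w9c.png

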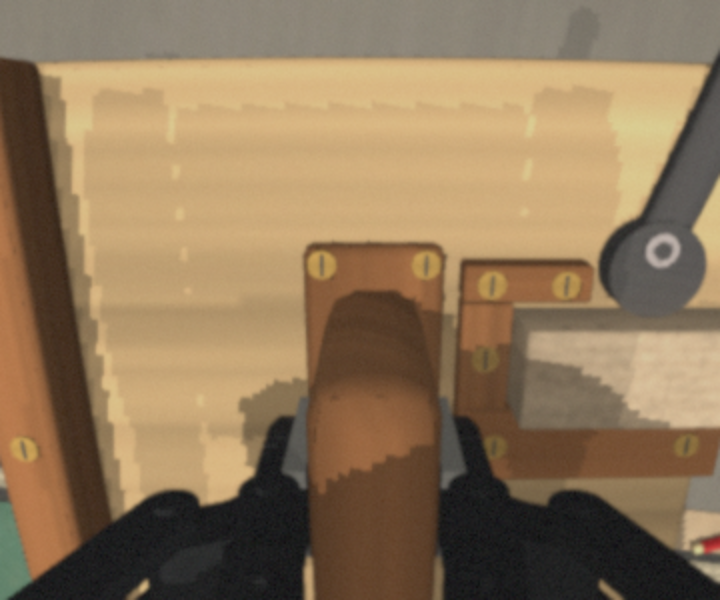

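The jig hangs level: its far edge is horizontal at about row 62, the wrist carries 7.5 N and the moment is near zero. The blank is clamped against the fence. I've lifted it 122 mm, so I'm handing in.

```bash
python3 -c "
from h import *
print(finish_job(),sense()['clock'])"
```

```text
the job is handed in; nothing more can be done
the job is handed in; nothing more can be done
```

The blank is locked in the jig, with the lever at its stop pin, and the arm is holding the jig level and still by its grip about 12 cm above the saw top; I handed the job in at about 38 s, but no verdict came back.

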